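# Turn a bent heat pipe into its soldering cradle and lock it

### The job

The bent copper heat pipe lies across the two rails of the soldering cradle, clear of its notches. Push its ends along the rails, without lifting it off them, until it has turned far enough for each end to drop into the notch of its rail; then swing the steel keeper bar fully shut over the notch beside it. Leave the other things on the table where they are.

Things in the scene. Friction and masses are not known exactly. Their poses are not given: they have to be found in the camera images.
- cradle: Fixed soldering cradle: dark steel base plate 184 x 150 x 8 mm on the table, origin at its underside's centre. It carries two upright aluminium rails (plates 176 mm long, 5 mm thick) along its x axis, at y = +55 and -55 mm. Their flat top edges are 70 mm above the table, with a horn 13 mm higher at each rail end. Place and yaw change; the two rails may be interchanged.
- notch_k (a point): Middle of the mouth of the notch (22 mm wide, 16 mm deep, flat floor, mouth chamfered by 4 mm) in the rail that carries the keeper, level with the rail's top edge. It is 36 mm from the rail's middle, towards the cradle's +x; its axes are the cradle's.
- notch_p (a point): The same point of the plain rail's notch, 36 mm from that rail's middle towards the cradle's -x. So the line between the notches crosses the cradle diagonally, one way or the other depending on which rail stands on which side.
- pipe: Bent heat pipe: 10 mm round copper tube, 140 g (+-30 %), 190 mm tip to tip, symmetrical. Its straight ends (48 mm each) lie on one line, the body's y axis, and rest on the rails; the middle is cranked 28 mm down and hangs between the rails with a 36 x 40 x 4 mm copper plate. At the start it lies on the flat rail tops roughly square across them; a push of 1 to 2 N slides or rolls it.
- pipe_mid (a point): The pipe's origin: half-way between its tips, on the line joining them (in the air above the cranked middle). Its y axis points to end_a.
- end_a (a point): Tip of the heat pipe over the rail on the cradle's +y side, on the tube's axis: 75 mm above the table while on the flat rail top, 59 mm when that end has dropped into its notch. The tube's top is then 6 mm below the rail's edge, so a finger tip just clear of the rail passes over it.
- end_b (a point): The other tip of the heat pipe, over the rail on the cradle's -y side; same heights.
- keeper (a joint): Angle of the keeper, a flat steel bar 52 x 12 x 4 mm on a vertical pivot on the keeper rail, 2 mm above the rail's edge. 0 = fully shut (at its stop, bar along the rail over the notch); starts at 1.8 to 2.5 rad, at most 2.7; grows clockwise seen from above, so it is shut counter-clockwise. It stays where left (about 1 N at the pin moves it).
- keeper_pin (a point): Centre of the keeper's upright steel pin (10 mm thick, 26 mm tall), its finger grip, 27 mm from the pivot. This point is half-way up the pin, 89 mm above the table; the pin's foot (bar's upper face) is at 76 mm.
- keeper_pivot (a point): The keeper's pivot axis at the bar's underside (72 mm above the table), 27 mm from notch_k towards the cradle's +x. With the keeper shut its pin stands right above notch_k.
- tape_roll: Bystander: roll of masking tape lying flat, 58 mm across, 18 mm high; origin under its centre.
- tweezers: Bystander: bent tweezers 126 mm long, 10 mm high, lying in front of the cradle; origin under its centre.
- syringe: Bystander: flux syringe 111 mm long, 19 mm thick, lying left of the cradle; origin under its centre.
- tin: Bystander: round yellow flux tin, 50 mm across, 26 mm high, standing behind the cradle; origin under its centre.

How it is judged:
On the way, in this order (a step that is already met when the one before it is completed fails the run):
1. both ends of the pipe rest in the two notches (height (world z) of end_a between 0.052 and 0.066 m and height (world z) of end_b between 0.052 and 0.066 m and horizontal distance between pipe_mid and cradle below 0.028 m), for 0.2 s.
2. with the pipe in its notches the keeper is swung shut (all of step 1 and value of joint keeper below 0.15 rad), for 0.2 s.
At the end, for the whole second after the job is handed in: The pipe lies at rest in both notches (both tips of its axis between 52 and 66 mm above the table, its middle within 28 mm of the cradle's centre seen from above) and the keeper is shut to within 0.15 rad (all of step 2 and linear speed of pipe below 0.02 m/s); the robot touches nothing.
It fails at once if the pipe is lifted off the rails (its middle or a tip more than 105 mm above the table) (height (world z) of any of end_a, end_b, pipe_mid above 0.105 m).
It fails at once if the pipe falls from the rails (height (world z) of any of end_a, end_b, pipe_mid below 0.04 m).
It fails at once if a bystander is moved by more than 30 mm (distance of any of tape_roll, tweezers, syringe, tin from where it was at the start of the episode above 0.03 m).
It also fails if it takes over 56 s, if anything falls off the work surface, if the arm or the gripper's body presses on something with over 40 N, if the wrist force passes 120 N, or if a joint passes its speed limit or range.

### The arm

A 6-joint arm with a two-finger parallel gripper is mounted at the origin on a cart in front of the work surface, level with it; the furniture and walls round the work are solid. World frame = base frame: x ahead of the robot, y to its left, z up, the work surface at z = 0. Lengths are in m, angles in rad, forces in N, time in s.
With the tool pointing down it reaches from about 0.35 to 0.775 m from the base axis. Payload 7.3 kg.
Tool frame: the origin (TCP) lies at the very end of the fingers, on their centre line; the grasp point (between the pads) lies 19 mm behind it (robot.tcp_to_grasp is the distance from the TCP to the grasp point, in m); x points along the fingers, y is the direction in which the jaws open and shut, and the axes are right-handed (so a half turn about x gives the same grasp; the last joint's range is limited). The gripper opens to 92 mm and grips with 3 to 60 N. Pads are 19 mm wide; open, the fingers measure 130 mm over their backs; the gripper's body (75 mm by 190 mm) begins 47 mm behind the grasp point.
Start: joints at [1.111, 0.342, 1.524, -0, 1.275, -0.146], TCP at [0.162, 0.499, 0.227] pointing down, gripper open.
Joint ranges: [-2.53, 2.53], [-0.77, 2.02], [0.04, 2.7], [-1, 4.14], [0.28, 2.66], [-3.11, 3.11]. Speed limits (rad/s): [2.57, 2.57, 3.14, 3.14, 3.14, 3.14].

### API

Orientations are given as [roll, pitch, yaw] about the fixed x, y, z axes, in that order (R = Rz(yaw) Ry(pitch) Rx(roll)).
In Python, from cell import robot gives the robot as it stands.
- The arm moves only by the tool move_arm, never from a script. Its argument "increments" is a list of rows, each a list of 4 numbers: the shift along the tool's x, y, z normalised to -1 to 1, where 1 is 40 cm, then the turn about the tool's x normalised to -1 to 1, where 1 is 60 degrees. In form: [[dx, dy, dz, twist], ...]. A call has 1 to 5 rows; each row is the pose to reach, as a shift and turn from the pose commanded when the call began, along the tool's axes at that moment; what a row does not reach only later rows make up. A row lasts 1/8 s, in which the tool goes at most 62.5 mm and 10.7 degrees, less where a joint would pass 70% of its speed; a pose out of reach is approached as far as the arm can. A call with a number of a shift or a turn outside -1 to 1 is refused whole. A call with a gripper value outside its range is refused whole. "gripper" is the closure, from 0 (fully open) to 1 (shut), set as the call begins (left out, the last holds). The fingers move at their own pace and stop on an object; "squeeze" is the grip in N (left out, the last holds). Time passes only in rows, so rows that repeat a pose let the fingers close. It gives the time, the measured TCP pose, the force and the opening at its end, in the units of the state.
- robot.observe(): the state, without advancing time (a new reading comes with each control period).
- robot.read_camera(name): name is "scene" or "top" or "wrist"; returns the picture (480x640x3 uint8, red, green, blue); there is no depth.
- robot.camera_params(name): a dict with "fx", "fy", "cx", "cy" (pixels), "k1" (the pictures are not rectified: a ray, as slopes to the right and down, at radius r is drawn at 1 + k1 r^2 times it, then the intrinsics apply), "R" (3x3) and "t" (3): a world point X has camera coordinates R X + t; the wrist camera has in their place "tool_from_camera" (4x4, takes a point from camera to tool coordinates, whose origin is the TCP and whose axes are the tool frame's). Camera axes: x right, y down, z forward; pixel columns grow to the right and rows downward; lengths in m; the calibration is good to about 2 mm. A picture is of the moment at which its call begins: read the wrist's pose just before it. camera_params takes no time and is no camera call.
- robot.hand_in(): hands the job in, once; it reports no verdict.
The state is a dict: "time": time; "qpos": joint angles; "qvel": joint speeds; "joint_efforts": joint torques, N m; "tool_pos": TCP position; "tool_rot": TCP orientation; "contact_force": force on the tool from outside, world axes, zero at the start; "torque": the same for the moment, N m; "opening": finger opening in m.
Only numpy, scipy, OpenCV 4.12 (cv2) and the standard library are available. Lean on these libraries where they do the work, as an engineer would, in place of code of your own. Each camera call takes 0.05 s, during which the arm holds its last target.

## Working session

There is one attempt and no reset: what is moved stays moved. The work goes in short steps, Python scripts to look and compute and a tool call to move; the robot and the scene stay as the last step left them, time stands still between calls to the robot, and variables do not carry over. Pictures are saved under pics/ and viewed, and the job is handed in when it is done.

Besides the shell and the picture viewer there is one more tool, called after "Emit:" as a command line: name --pt "numbers of a row" for each row, then --argument value for the rest. move_arm: Moves the arm, as the interface text tells. Its arguments: {"type":"object","properties":{"increments":{"type":"array","items":{"type":"array","items":{"type":"number"}}},"gripper":{"type":"number"},"squeeze":{"type":"number"}},"required":["increments"]}

```bash
ls; mkdir -p pics
python3 - <<'E'
from cell import robot
import cv2
s=robot.observe();print(s['time'],s['tool_pos'],s['tool_rot'],s['opening'])
for n in ['scene','top']:
    im=robot.read_camera(n);cv2.imwrite(f'pics/{n}0.png',im[:,:,::-1])
    print({k:(v.tolist() if hasattr(v,'tolist') else v) for k,v in robot.camera_params(n).items()})
E
```

```text
pics
0.0 [0.16185461 0.49900469 0.22603302] [-1.68718089  1.56923799 -2.00095933] 0.09193106247900006
{'fx': 520.4693057242425, 'fy': 520.4693057242425, 'cx': 328.48208759448215, 'cy': 232.16509447701654, 'k1': 0.04674271554741961, 'R': [[0.49174641055421586, -0.8707376696188366, -0.0011740586876084244], [-0.5241995354419602, -0.2949628976684757, -0.7988815531988768], [0.695269958181337, 0.3934625772621503, -0.6014872280811526]], 't': [-0.24009606184361829, 0.3699315431560823, 0.594683498897325]}
{'fx': 508.68795709273553, 'fy': 508.68795709273553, 'cx': 313.75428291875835, 'cy': 240.23673358156267, 'k1': -0.005656416232350077, 'R': [[0.02259816061925027, -0.9993595369244681, 0.02774597438798625], [-0.9962103528136815, -0.02484116274665751, -0.08335376164417342], [0.08398961890297019, -0.025757185240361434, -0.9961336814529601]], 't': [-0.007350423443954193, 0.5517993434970456, 0.925022354864831]}
```

View pics/scene0.png

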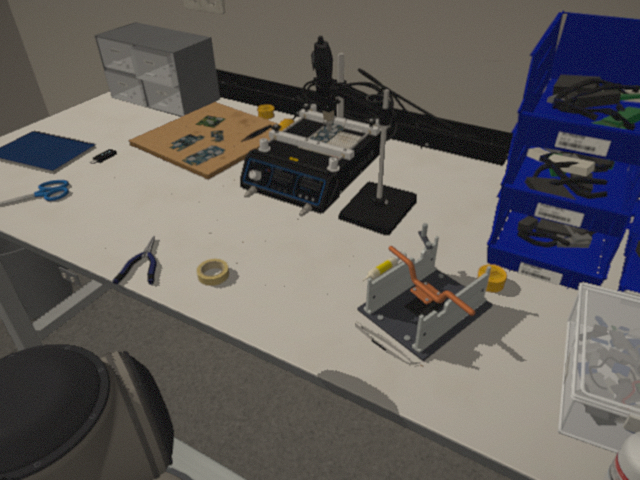

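View pics/top0.png

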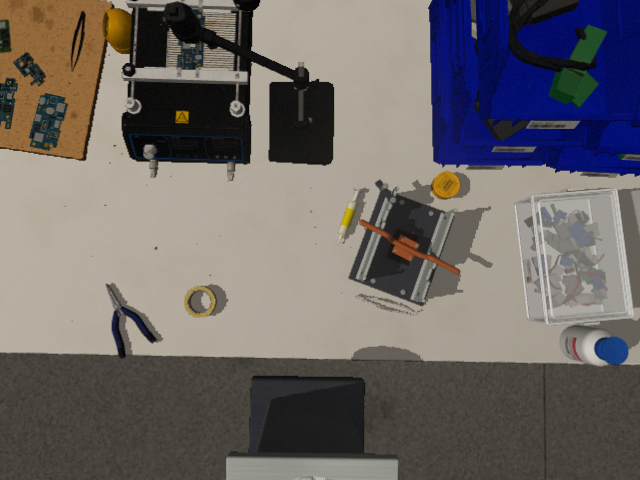

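The scene view shows the cradle near (425,310); the top view shows it near (403,248), with the pipe from (361,222) to (459,272) and the keeper at about (385,187). I'll zoom in next.

```bash
cat > h.py <<'E'
import numpy as np,cv2
from cell import robot
from scipy.optimize import brentq
def cam(n,obs=None):
    p=robot.camera_params(n)
    if 'R' in p: return p,np.array(p['R']),np.array(p['t'])
    from scipy.spatial.transform import Rotation as Ro
    o=obs
    T=np.eye(4);T[:3,:3]=Ro.from_euler('xyz',o['tool_rot']).as_matrix();T[:3,3]=o['tool_pos']
    W=T@np.array(p['tool_from_camera']);R=W[:3,:3].T
    return p,R,-R@W[:3,3]
def ray(c,u,v):
    p,R,t=c
    d=np.array([(u-p['cx'])/p['fx'],(v-p['cy'])/p['fy']]);s=d.copy()
    for _ in range(20): s=d/(1+p['k1']*(s@s))
    return -R.T@t, R.T@np.array([s[0],s[1],1.])
def onz(c,u,v,z):
    o,d=ray(c,u,v);return o+d*(z-o[2])/d[2]
def proj(c,X):
    p,R,t=c
    q=R@np.array(X)+t;s=q[:2]/q[2];s=s*(1+p['k1']*(s@s))
    return np.array([p['fx']*s[0]+p['cx'],p['fy']*s[1]+p['cy']])
E
python3 - <<'E'
import cv2
a=cv2.imread('pics/top0.png')[168:318,335:475];cv2.imwrite('pics/topz.png',cv2.resize(a,None,fx=4,fy=4,interpolation=cv2.INTER_CUBIC))
a=cv2.imread('pics/scene0.png')[215:365,350:510];cv2.imwrite('pics/scz.png',cv2.resize(a,None,fx=4,fy=4,interpolation=cv2.INTER_CUBIC))
E
```

```text
(no output)
```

View pics/topz.png

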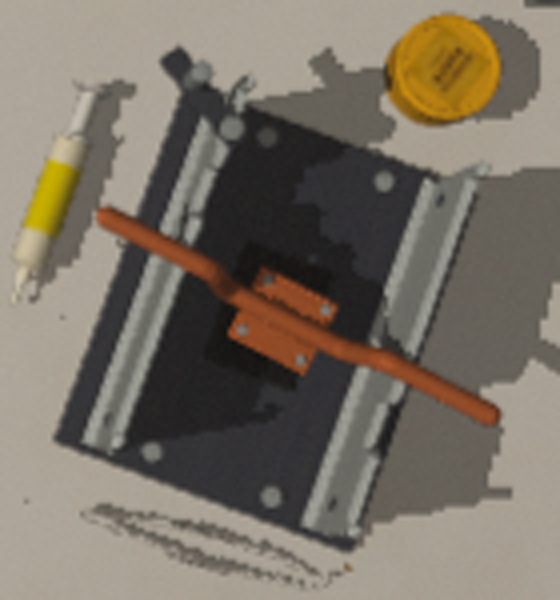

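View pics/scz.png

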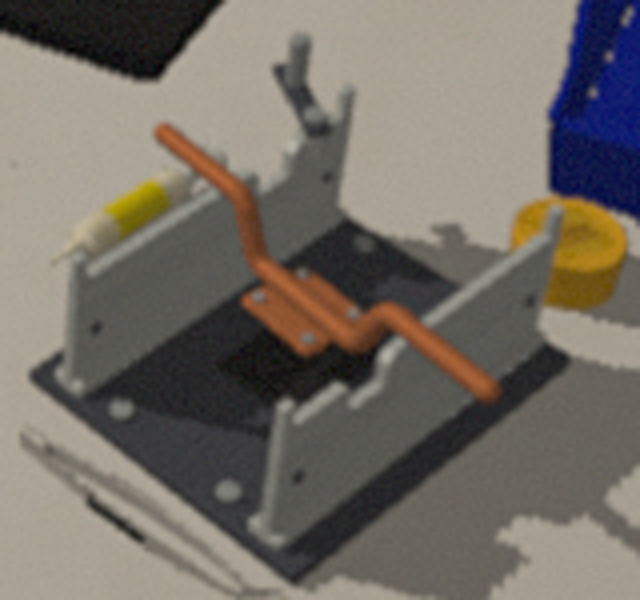

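Run:
```python
from h import *
c=cam('top')
f=lambda u,v,z:onz(c,335+(u+.5)/4-.5,168+(v+.5)/4-.5,z)
for n,u,v,z in [('BL',55,438,.008),('BR',352,550,.008),('TL',192,82,.008),('end_a',104,217,.075),('end_b',492,413,.075),('pin top',174,58,.102),('pivot',200,72,.078)]: print(n,f(u,v,z).round(4))
BL=f(55,438,.008);BR=f(352,550,.008);TL=f(192,82,.008)
print(np.linalg.norm(BL-BR),np.linalg.norm(TL-BL))
ax=(TL-BL);print(np.arctan2(ax[1],ax[0]));ay=BL-BR;print(np.arctan2(-ay[0],ay[1]))
print(((TL+BR)/2).round(4))
print(robot.camera_params('wrist'))
```

```text
BL [ 0.4849 -0.0615  0.008 ]
BR [ 0.4355 -0.2027  0.008 ]
TL [ 0.6567 -0.1245  0.008 ]
end_a [ 0.5822 -0.0752  0.075 ]
end_b [ 0.4995 -0.2484  0.075 ]
pin top [ 0.6489 -0.1014  0.102 ]
pivot [ 0.6478 -0.1167  0.078 ]
0.14961059023678766 0.18290090796482883
-0.35132500324033894
-0.3369299906423643
[ 0.5461 -0.1636  0.008 ]
{'fx': 422.392342527294, 'fy': 422.392342527294, 'cx': 320.55196100189437, 'cy': 244.83130945764302, 'k1': 0.01562506720121164, 'tool_from_camera': array([[-1.93639523e-04, -2.90658321e-01,  9.56826893e-01,
        -1.58924317e-01],
       [ 9.99999961e-01,  1.34094968e-04,  2.43111199e-04,
         7.59653225e-04],
       [-1.98967965e-04,  9.56826903e-01,  2.90658283e-01,
        -7.79565412e-02],
       [ 0.00000000e+00,  0.00000000e+00,  0.00000000e+00,
         1.00000000e+00]])}
```

```bash
cat >> h.py <<'E'
from scipy.spatial.transform import Rotation as Ro
def rel(target,yaw_y,cmd=None,n=1):
    """rows to reach target with tool y at world angle yaw_y(mod pi)"""
    o=robot.observe();R=Ro.from_euler('xyz',o['tool_rot']).as_matrix()
    d=R.T@(np.array(target)-o['tool_pos'])/0.4
    a=np.arctan2(R[1,1],R[0,1]); da=(yaw_y-a+np.pi/2)%np.pi-np.pi/2
    tw=-da/np.radians(60)  # tool x is down
    print('pos',o['tool_pos'].round(4),'y-ang deg',np.degrees(a).round(2),'xdir',R[:,0].round(3),'t',o['time'],'q',np.round(o['qpos'],3),'F',np.round(o['contact_force'],2),'open',round(o['opening'],4))
    print('shift',d.round(4),'twist',round(tw,4))
E
python3 -c "
from h import *
rel([.546,-.1636,.26],np.radians(90))"
```

```text
pos [0.1619 0.4991 0.2261] y-ang deg 72.02 xdir [-0.001 -0.001 -1.   ] t 0.1 q [ 1.111  0.343  1.525  0.     1.275 -0.146] F [0.25 0.35 0.03] open 0.0915
shift [-0.0833 -1.2794  1.4248] twist -0.2997
```

Emit:
move_arm --pt "-0.08 -0.1 0.11 0" --pt "-0.08 -0.2 0.22 0" --pt "-0.08 -0.3 0.33 0" --pt "-0.08 -0.4 0.44 0" --pt "-0.08 -0.5 0.55 0"

```text
time: 0.72
tool_pos: [0.31, 0.2395, 0.2587]
tool_rot: [0.773, 1.571, 0.459]
contact_force: [0.8, 0.6, 0.1]
opening: 0.0917
```

Emit:
move_arm --pt "0 -0.1 0.11 0" --pt "0 -0.2 0.22 0" --pt "0 -0.3 0.33 0" --pt "0 -0.4 0.44 0" --pt "0 -0.5 0.55 0"

```text
time: 1.35
tool_pos: [0.4576, -0.0188, 0.2586]
tool_rot: [2.011, 1.57, 1.696]
contact_force: [1.0, 1.4, 0.1]
opening: 0.0919
```

```bash
python3 -c "
from h import *
rel([.546,-.1636,.26],np.radians(90))"
```

```text
pos [ 0.4576 -0.0188  0.2586] y-ang deg 71.99 xdir [-0.  0. -1.] t 1.35 q [-0.209  0.193  1.64   0.     1.309 -1.466] F [0.98 1.39 0.08] open 0.0919
shift [-0.0037 -0.2759  0.322 ] twist -0.3001
```

Emit:
move_arm --pt "0 -0.09 0.11 -0.1" --pt "0 -0.18 0.22 -0.2" --pt "0 -0.276 0.322 -0.3" --pt "0 -0.276 0.322 -0.3" --pt "0 -0.276 0.322 -0.3"

```text
time: 1.98
tool_pos: [0.545, -0.1612, 0.258]
tool_rot: [2.467, 1.569, 2.467]
contact_force: [-0.4, 0.4, 0.3]
opening: 0.0918
```

Run:
```python
from h import *
import json
rel([.546,-.1636,.26],np.radians(90))
o=robot.observe();im=robot.read_camera('wrist');cv2.imwrite('pics/w1.png',im[:,:,::-1])
json.dump({k:np.array(o[k]).tolist() for k in('tool_pos','tool_rot')},open('o1.json','w'))
```

```text
pos [ 0.545  -0.1612  0.258 ] y-ang deg 89.95 xdir [-0.002  0.001 -1.   ] t 1.975 q [-0.423  0.402  1.345  0.     1.396 -1.993] F [-0.35  0.38  0.25] open 0.0918
shift [-0.0049 -0.0061  0.0026] twist -0.0008
```

View pics/w1.png

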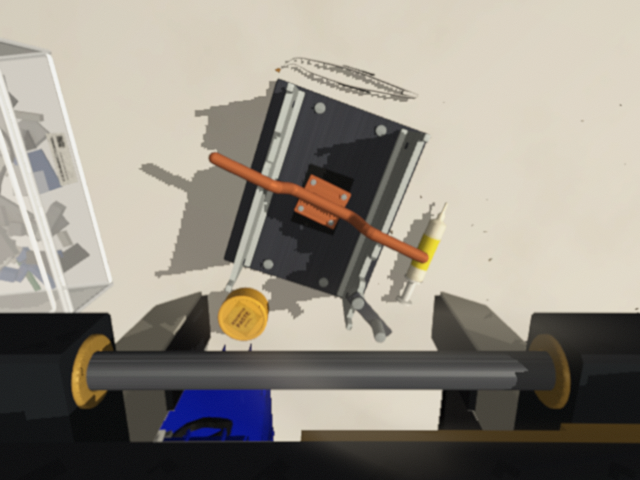

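Run:
```python
import cv2
a=cv2.imread('pics/w1.png')[60:350,195:445];cv2.imwrite('pics/w1z.png',cv2.resize(a,None,fx=2,fy=2,interpolation=cv2.INTER_CUBIC))
```

```text
(no output)
```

View pics/w1z.png

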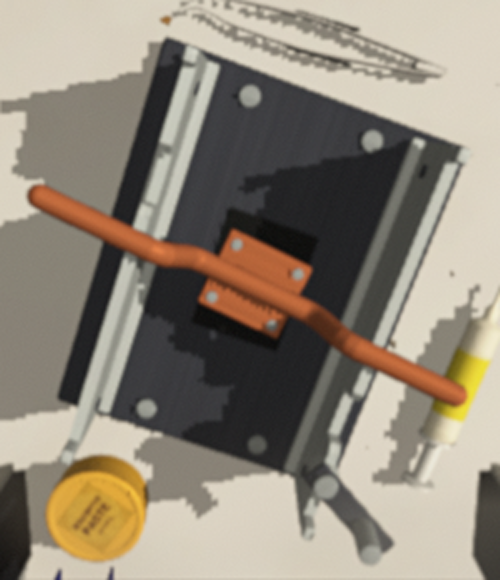

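Run:
```python
from h import *
import json
o=json.load(open('o1.json'));c=cam('wrist',o)
f=lambda u,v,z:onz(c,195+(u+.5)/2-.5,60+(v+.5)/2-.5,z)
A=f(167,38,.008);B=f(58,400,.008)
print(A,B,np.linalg.norm(A-B));d=B-A;th=np.arctan2(d[1],d[0]);print('yaw',th)
ex=np.array([np.cos(th),np.sin(th)]);ey=np.array([-ex[1],ex[0]])
C=(A+B)[:2]/2+75*ey/1000;print('C',C)
for n,u,v,z in [('ea',37,194,.075),('eb',460,396,.075),('ea2',37,194,.08),('piv',326,487,.08),('pin',370,550,.102),('horn -x-y',190,50,.083),('horn +x-y',68,455,.083),('horn+x+y',308,535,.083)]:
  p=f(u,v,z)[:2];q=p-C;print(n,p.round(4),'local',(q@ex).round(4),(q@ey).round(4))
# predicted
for C2,t2 in [(C,th),(np.array([.5461,-.1636]),-.344)]:
  ex=np.array([np.cos(t2),np.sin(t2)]);ey=np.array([-ex[1],ex[0]])
  print('notches',C2+.036*ex+.055*ey,C2-.036*ex-.055*ey,'pivot',C2+.063*ex+.055*ey)
  P=lambda x,y,z:((proj(c,[*(C2+x*ex+y*ey),z])-[195,60])*2).round(0)
  print('pivot',P(.063,.055,.078),'horns',P(.088,.055,.083),P(.088,-.055,.083),P(-.088,.055,.083),P(-.088,-.055,.083),'notch mouths',P(.036,.055,.07),P(-.036,-.055,.07))
```

```text
[ 0.43450949 -0.19842138  0.008     ] [ 0.60688658 -0.25924316  0.008     ] 0.18279264499761033
yaw -0.33920396213437054
C [ 0.54565327 -0.15810578]
ea [ 0.4976 -0.2456] local -0.0162 -0.0985
eb [ 0.5824 -0.0715] local 0.0059 0.0939
ea2 [ 0.4972 -0.2444] local -0.017 -0.0975
piv [ 0.6224 -0.1281] local 0.0624 0.0538
pin [ 0.6409 -0.1112] local 0.0742 0.0759
horn -x-y [ 0.4447 -0.1831] local -0.0869 -0.0572
horn +x-y [ 0.606  -0.2386] local 0.0837 -0.0558
horn+x+y [ 0.644  -0.1357] local 0.0853 0.0538
notches [ 0.5979025  -0.11821821] [ 0.49340405 -0.19799336] pivot [ 0.62336403 -0.12720209]
pivot [327. 487.] horns [308. 541.] [ 67. 464.] [469. 151.] [196.  49.] notch mouths [347. 425.] [157. 182.]
notches [ 0.59853992 -0.12396347] [ 0.49366008 -0.20323653] pivot [ 0.62395808 -0.13306937]
pivot [314. 488.] horns [294. 542.] [ 53. 464.] [455. 153.] [183.  50.] notch mouths [334. 427.] [144. 182.]
```

Run:
```python
from h import *
import json
S=cam('scene');T=cam('top');W=cam('wrist',json.load(open('o1.json')))
fs=lambda u,v,z:onz(S,350+(u+.5)/4-.5,215+(v+.5)/4-.5,z)
ft=lambda u,v,z:onz(T,335+(u+.5)/4-.5,168+(v+.5)/4-.5,z)
fw=lambda u,v,z:onz(W,195+(u+.5)/2-.5,60+(v+.5)/2-.5,z)
for n,s,t,w,z in [('ea',(163,132),(104,217),(460,396),.075),('eb',(490,392),(492,413),(37,194),.075),
 ('pivot',(313,115),(232,127),(326,487),.08),('pintop',(299,40),(200,72),(370,550),.102),('-x-y corner',(295,580),(352,550),(167,38),.008)]:
  print(n,fs(*s,z)[:2].round(4),ft(*t,z)[:2].round(4),fw(*w,z)[:2].round(4))
```

```text
ea [ 0.5807 -0.074 ] [ 0.5822 -0.0752] [ 0.5824 -0.0715]
eb [ 0.4964 -0.2471] [ 0.4995 -0.2484] [ 0.4976 -0.2456]
pivot [ 0.6185 -0.1292] [ 0.6231 -0.1309] [ 0.6224 -0.1281]
pintop [ 0.6391 -0.1122] [ 0.6431 -0.1127] [ 0.6409 -0.1112]
-x-y corner [ 0.4303 -0.2016] [ 0.4355 -0.2027] [ 0.4345 -0.1984]
```

```bash
python3 -c "
from h import *
rel([.545,-.161,.10],np.radians(98.5))"
```

```text
pos [ 0.5449 -0.1607  0.2585] y-ang deg 90.02 xdir [-0.001  0.001 -1.   ] t 2.025 q [-0.422  0.401  1.346  0.     1.396 -1.993] F [0.48 0.79 0.53] open 0.0919
shift [ 0.3961 -0.0012  0.0005] twist -0.1414
```

Emit:
move_arm --pt "0.1 0 0 -0.14" --pt "0.2 0 0 -0.14" --pt "0.3 0 0 -0.14" --pt "0.39 0 0 -0.14" --pt "0.396 0 0 -0.14"

```text
time: 2.65
tool_pos: [0.5438, -0.1597, 0.0987]
tool_rot: [2.531, 1.566, 2.68]
contact_force: [-0.0, 0.6, -0.8]
opening: 0.0916
```

Run:
```python
from h import *
rel([.545,-.161,.0735],np.radians(98.5))
for n in['top','wrist','scene']:
  im=robot.read_camera(n)[:,:,::-1];cv2.imwrite(f'pics/{n}2.png',im)
a=cv2.imread('pics/top2.png')[168:318,335:475];a=cv2.resize(a,None,fx=3,fy=3)
b=cv2.imread('pics/scene2.png')[205:365,350:510];b=cv2.resize(b,(480,450))
cv2.imwrite('pics/c2.png',cv2.resize(np.hstack([a,b]),(800,400)))
```

```text
pos [ 0.5438 -0.1597  0.0987] y-ang deg 98.49 xdir [-0.005  0.002 -1.   ] t 2.65 q [-0.421  0.548  1.573  0.     1.026 -2.14 ] F [-0.04  0.57 -0.77] open 0.0916
shift [ 0.0629 -0.0039  0.0028] twist -0.0002
```

View pics/c2.png

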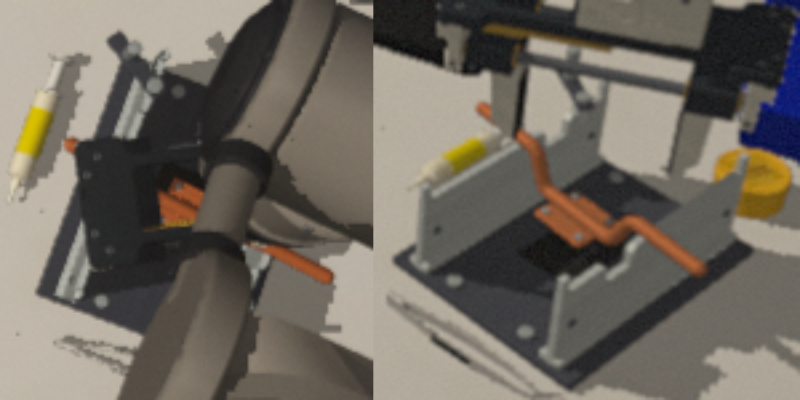

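View pics/wrist2.png

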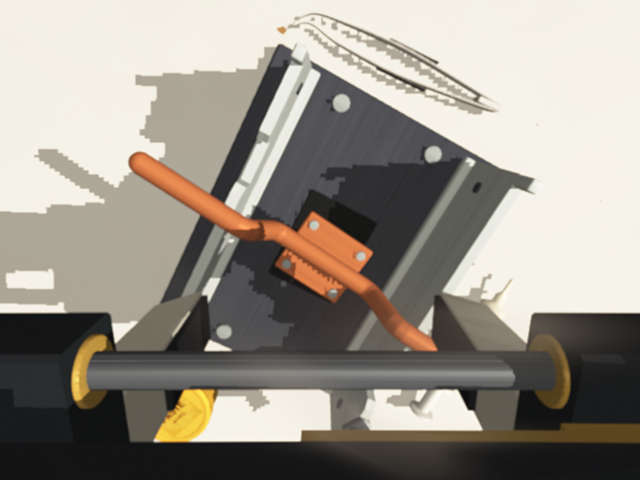

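Run:
```python
from h import *
o=robot.observe();W=cam('wrist',o);S=cam('scene')
R=Ro.from_euler('xyz',o['tool_rot']).as_matrix()
w=cv2.imread('pics/wrist2.png');s=cv2.imread('pics/scene2.png')
for sg in(1,-1):
  for (c,im) in((W,w),(S,s)):
    pts=[proj(c,o['tool_pos']+R@np.array([0,sg*y,z])) for y,z in[(.046,.0095),(.065,.0095),(.065,-.0095),(.046,-.0095)]]
    print(sg,np.round(pts).tolist(), (o['tool_pos']+R@np.array([0,sg*.055,0])).round(3))
    cv2.polylines(im,[np.int32(pts)],True,(0,255,0) if sg>0 else(255,0,255),1)
b=cv2.resize(s[205:365,350:510],(480,480));cv2.imwrite('pics/d2.png',np.hstack([cv2.resize(w,(480,480))[:,:],b])[:, :].copy() if 0 else cv2.resize(np.hstack([w,cv2.resize(b,(480,480))]),(800,343)))
```

```text
1 [[429.0, 334.0], [475.0, 334.0], [480.0, 292.0], [433.0, 292.0]] [ 0.538 -0.107  0.102]
1 [[406.0, 253.0], [395.0, 250.0], [392.0, 257.0], [403.0, 260.0]] [ 0.538 -0.107  0.102]
-1 [[210.0, 334.0], [164.0, 334.0], [159.0, 292.0], [206.0, 292.0]] [ 0.554 -0.216  0.102]
-1 [[462.0, 266.0], [474.0, 268.0], [472.0, 276.0], [460.0, 273.0]] [ 0.554 -0.216  0.102]
```

View pics/d2.png

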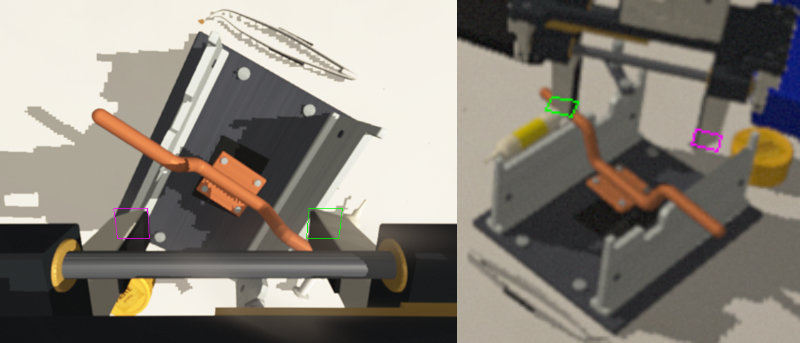

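Run:
```python
from h import *
cv2.imwrite('pics/w2z.png',cv2.resize(cv2.imread('pics/wrist2.png')[250:370,350:510],None,fx=5,fy=5,interpolation=cv2.INTER_CUBIC))
o=robot.observe();W=cam('wrist',o)
R=Ro.from_euler('xyz',o['tool_rot']).as_matrix()
for uv in[(412,317),(437,345)]: print(onz(W,*uv,.077).round(4))
print((o['tool_pos']+R@np.array([0,.046,.0095])).round(4),(o['tool_pos']+R@np.array([0,.065,.0095])).round(4))
rel([.545,-.161,.0735],np.radians(98.5))
```

```text
[ 0.5541 -0.1155  0.077 ]
[ 0.5671 -0.1003  0.077 ]
[ 0.549  -0.1145  0.1021] [ 0.5462 -0.0957  0.102 ]
pos [ 0.5463 -0.1614  0.1021] y-ang deg 98.46 xdir [ 0.002 -0.001 -1.   ] t 2.8 q [-0.422  0.545  1.567  0.     1.026 -2.14 ] F [-0.16  0.1   0.61] open 0.0915
shift [ 0.0715  0.0016 -0.0034] twist -0.0006
```

View pics/w2z.png

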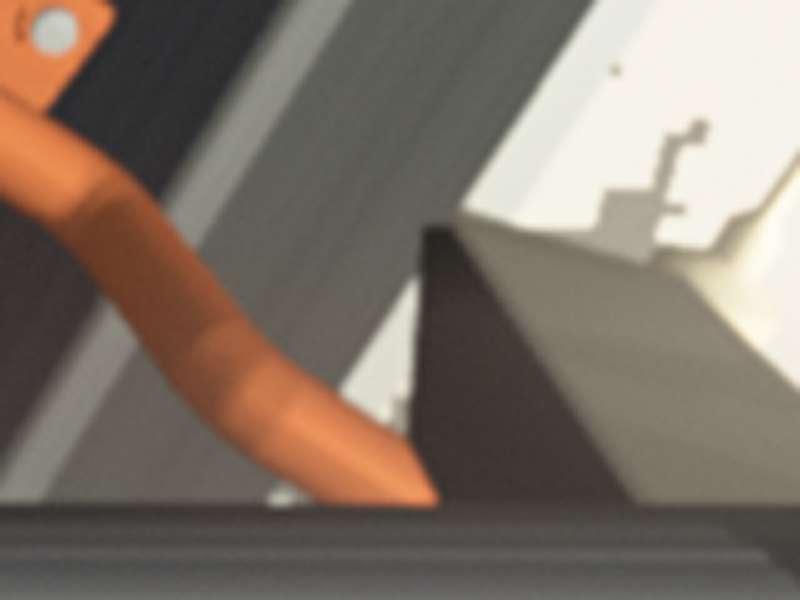

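Emit:
move_arm --pt "0.02 0 0 0" --pt "0.04 0 0 0" --pt "0.055 0 0 0" --pt "0.065 0 0 0" --pt "0.065 0 0 0"

```text
time: 3.42
tool_pos: [0.5453, -0.1616, 0.0739]
tool_rot: [2.462, 1.57, 2.609]
contact_force: [0.8, -0.4, 0.5]
opening: 0.0919
```

Run:
```python
from h import *
rel([.545,-.161,.0735],np.radians(98.5))
for i in range(3):
  robot.read_camera('top');rel([.545,-.161,.0735],np.radians(98.5))
```

```text
pos [ 0.5453 -0.1616  0.0739] y-ang deg 98.42 xdir [-0.001  0.    -1.   ] t 3.425 q [-0.423  0.581  1.594  0.     0.967 -2.141] F [ 0.78 -0.37  0.54] open 0.0919
shift [ 0.001   0.0016 -0.0006] twist -0.0014
pos [ 0.5455 -0.1617  0.0742] y-ang deg 98.42 xdir [-0.  0. -1.] t 3.475 q [-0.423  0.581  1.594  0.     0.967 -2.141] F [-0.12 -0.07 -0.7 ] open 0.0922
shift [ 0.0016  0.0018 -0.001 ] twist -0.0014
pos [ 0.5456 -0.1617  0.0744] y-ang deg 98.42 xdir [ 0.  0. -1.] t 3.525 q [-0.423  0.581  1.594  0.     0.967 -2.141] F [ 1.51 -0.29  0.26] open 0.0918
shift [ 0.0022  0.002  -0.0012] twist -0.0014
pos [ 0.5457 -0.1617  0.0745] y-ang deg 98.42 xdir [ 0. -0. -1.] t 3.575 q [-0.423  0.581  1.593  0.     0.967 -2.141] F [ 0.63  0.21 -0.07] open 0.0916
shift [ 0.0024  0.0021 -0.0014] twist -0.0014
```

Emit:
move_arm --pt "0.003 0.002 0 0.05" --pt "0.003 0.002 0 0.1" --pt "0.003 0.002 0 0.15" --pt "0.003 0.002 0 0.2" --pt "0.003 0.002 0 0.25"

```text
time: 4.2
tool_pos: [0.5453, -0.1609, 0.0733]
tool_rot: [-1.593, 1.571, -1.709]
contact_force: [-0.8, 0.5, 1.2]
opening: 0.0917
```

Emit:
move_arm --pt "0 0 0 0.04" --pt "0 0 0 0.08" --pt "0 0 0 0.12" --pt "0 0 0 0.16" --pt "0 0 0 0.2"

```text
time: 4.82
tool_pos: [0.5456, -0.161, 0.0734]
tool_rot: [-0.102, 1.57, -0.427]
contact_force: [-0.8, 0.0, -0.4]
opening: 0.0919
```

```bash
cat > look.py <<'E'
from h import *
import sys
k=sys.argv[1]
rel([.545,-.161,.0735],np.radians(55))
T=robot.read_camera('top')[:,:,::-1];S=robot.read_camera('scene')[:,:,::-1];W=robot.read_camera('wrist')[:,:,::-1]
a=cv2.resize(S[205:365,350:510],(400,400),interpolation=cv2.INTER_CUBIC);b=cv2.resize(W[:,80:560],(400,400))
cv2.imwrite(f'pics/l{k}.png',np.hstack([a,b]));cv2.imwrite(f'pics/t{k}.png',T);cv2.imwrite(f'pics/s{k}.png',S);cv2.imwrite(f'pics/w{k}.png',W)
E
python3 look.py 3
```

```text
pos [ 0.5456 -0.161   0.0734] y-ang deg 71.35 xdir [ 0.001 -0.    -1.   ] t 4.825 q [-0.422  0.581  1.595 -0.     0.964 -1.667] F [-0.78  0.02 -0.44] open 0.0919
shift [-0.0002 -0.0005 -0.0015] twist 0.2725
```

View pics/l3.png

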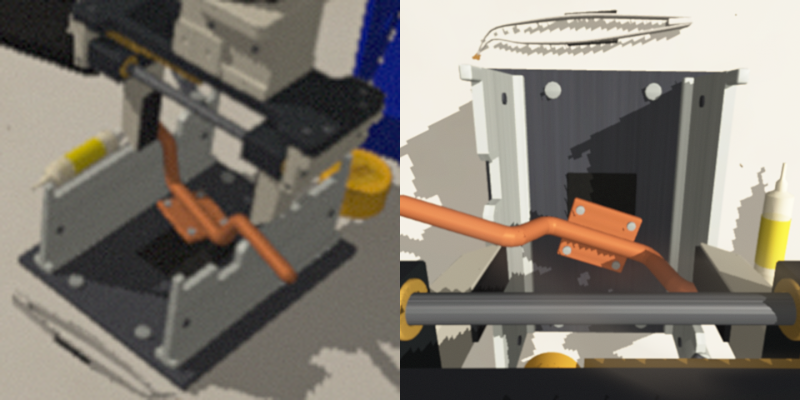

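The pipe is turning as planned: finger A is driving end_a towards the far notch. Continuing.

Emit:
move_arm --pt "0 0 0 0.04" --pt "0 0 0 0.08" --pt "0 0 0 0.12" --pt "0 0 0 0.16" --pt "0 0 0 0.2"

```text
time: 5.6
tool_pos: [0.5455, -0.1609, 0.0732]
tool_rot: [0.63, 1.571, 0.096]
contact_force: [0.1, -0.6, -0.0]
opening: 0.0919
```

```bash
python3 look.py 4
```

```text
pos [ 0.5455 -0.1609  0.0732] y-ang deg 59.4 xdir [ 0.  0. -1.] t 5.6 q [-0.422  0.582  1.596  0.     0.964 -1.458] F [ 0.13 -0.56 -0.04] open 0.0919
shift [-0.0007 -0.0009 -0.0008] twist 0.0733
```

View pics/l4.png

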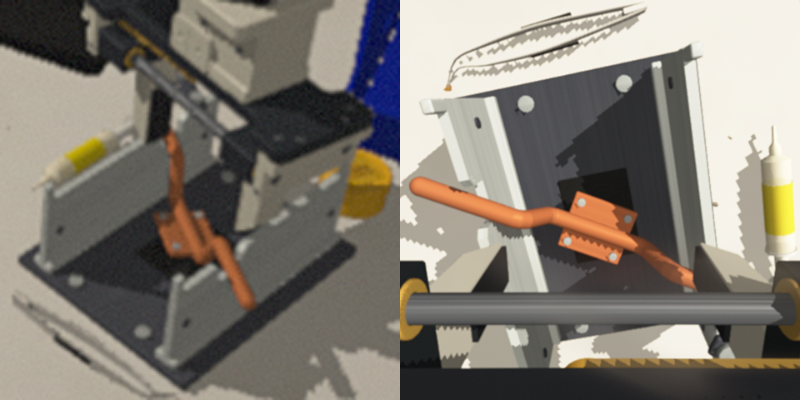

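Emit:
move_arm --pt "0 0 0 0.02" --pt "0 0 0 0.04" --pt "0 0 0 0.06" --pt "0 0 0 0.07" --pt "0 0 0 0.07"

```text
time: 6.38
tool_pos: [0.5454, -0.1609, 0.0731]
tool_rot: [1.32, 1.571, 0.713]
contact_force: [-0.2, 0.7, 0.1]
opening: 0.0917
```

```bash
python3 look.py 5
```

```text
pos [ 0.5454 -0.1609  0.0731] y-ang deg 55.22 xdir [ 0.  0. -1.] t 6.375 q [-0.422  0.582  1.596  0.     0.964 -1.385] F [-0.15  0.7   0.12] open 0.0917
shift [-0.001  -0.0009 -0.0007] twist 0.0037
```

View pics/l5.png

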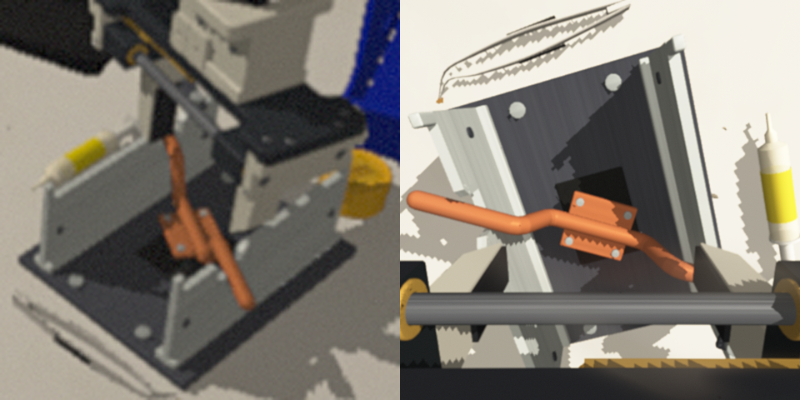

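Run:
```python
import cv2
a=cv2.imread('pics/s5.png')[240:350,400:480];cv2.imwrite('pics/z5.png',cv2.resize(a,None,fx=5,fy=5,interpolation=cv2.INTER_CUBIC))
```

```text
(no output)
```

View pics/z5.png

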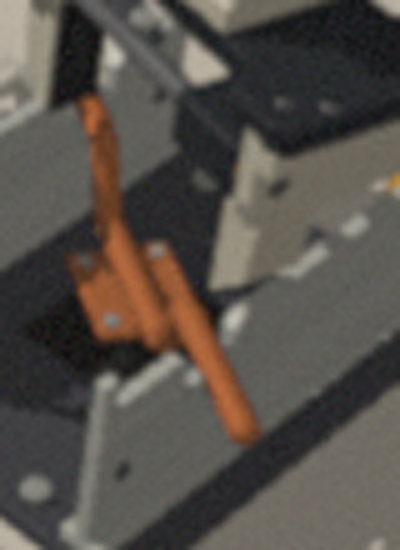

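View pics/w5.png

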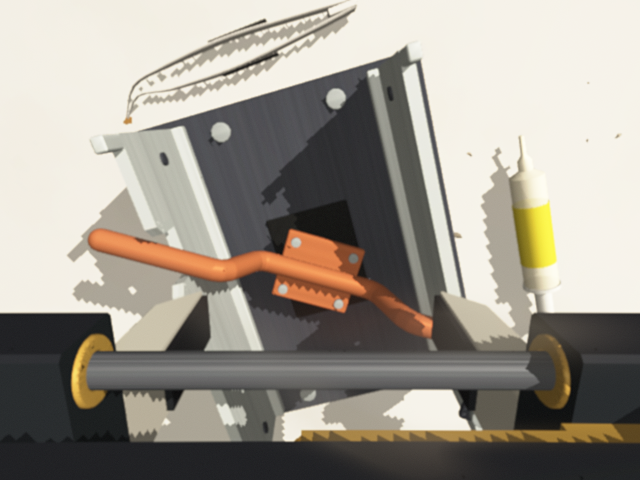

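End B sits in notch_p (pipe between the notch walls near (415,310) in the scene image). End A needs a bit more.

Emit:
move_arm --pt "0 0 0 0.02" --pt "0 0 0 0.04" --pt "0 0 0 0.06" --pt "0 0 0 0.07" --pt "0 0 0 0.07"

```text
time: 7.15
tool_pos: [0.5454, -0.1609, 0.0731]
tool_rot: [1.79, 1.571, 1.109]
contact_force: [0.4, -0.2, 0.7]
opening: 0.0919
```

```bash
python3 look.py 6
python3 - <<'E'
import cv2,numpy as np
a=cv2.imread('pics/s6.png')[240:350,400:480];b=cv2.imread('pics/w6.png')[180:400,60:520]
cv2.imwrite('pics/z6.png',np.hstack([cv2.resize(a,None,fx=3,fy=3,interpolation=cv2.INTER_CUBIC),cv2.resize(b,(550,330))]))
E
```

```text
pos [ 0.5454 -0.1609  0.0731] y-ang deg 51.01 xdir [ 0.  0. -1.] t 7.15 q [-0.422  0.582  1.596  0.     0.964 -1.312] F [ 0.44 -0.22  0.73] open 0.0919
shift [-0.001  -0.0009 -0.0006] twist -0.0664
```

View pics/z6.png

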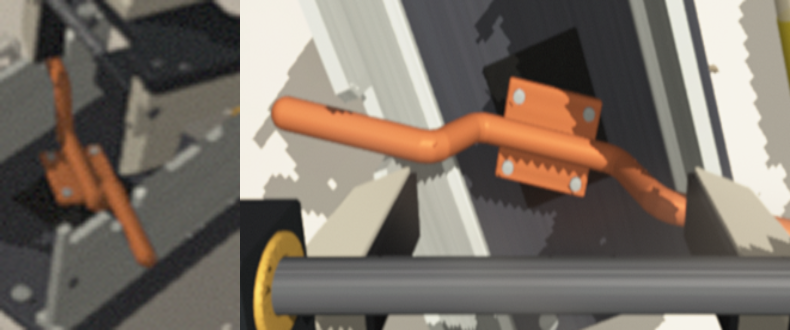

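Run:
```python
import cv2,numpy as np
b=cv2.imread('pics/w6.png')[240:400,360:600];c=cv2.imread('pics/t6.png')[168:318,335:475]
cv2.imwrite('pics/z6b.png',np.hstack([cv2.resize(b,(480,400)),cv2.resize(c,(320,400))]))
```

```text
(no output)
```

View pics/z6b.png

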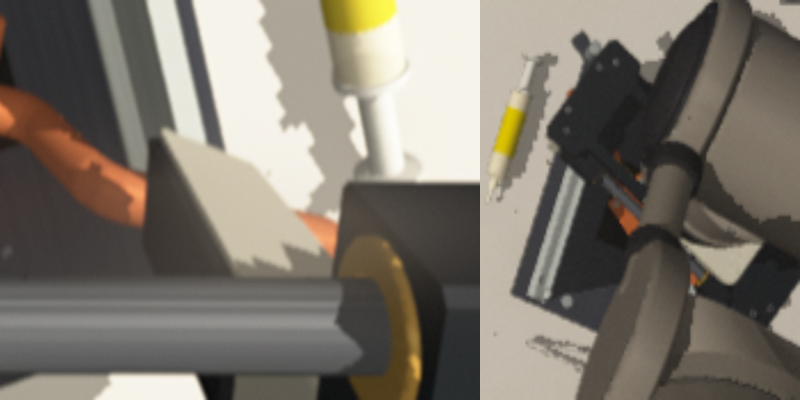

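Emit:
move_arm --pt "-0.1 0 0 0" --pt "-0.2 0 0 0" --pt "-0.3 0 0 0" --pt "-0.4 0 0 0" --pt "-0.4 0 0 0"

```text
time: 7.92
tool_pos: [0.5469, -0.1615, 0.2366]
tool_rot: [0.274, 1.564, -0.406]
contact_force: [0.1, 0.0, 0.5]
opening: 0.0914
```

```bash
python3 look.py 7
python3 - <<'E'
import cv2,numpy as np
a=cv2.imread('pics/s7.png')[215:365,350:500];b=cv2.imread('pics/w7.png')[40:360,160:480]
cv2.imwrite('pics/z7.png',np.hstack([cv2.resize(a,(400,400),interpolation=cv2.INTER_CUBIC),cv2.resize(b,(400,400))]))
E
```

```text
pos [ 0.5469 -0.1615  0.2366] y-ang deg 51.03 xdir [ 0.007 -0.003 -1.   ] t 7.925 q [-0.422  0.414  1.386  0.     1.334 -1.312] F [0.1  0.04 0.53] open 0.0914
shift [ 0.4077 -0.0028 -0.0071] twist -0.0662
```

View pics/z7.png

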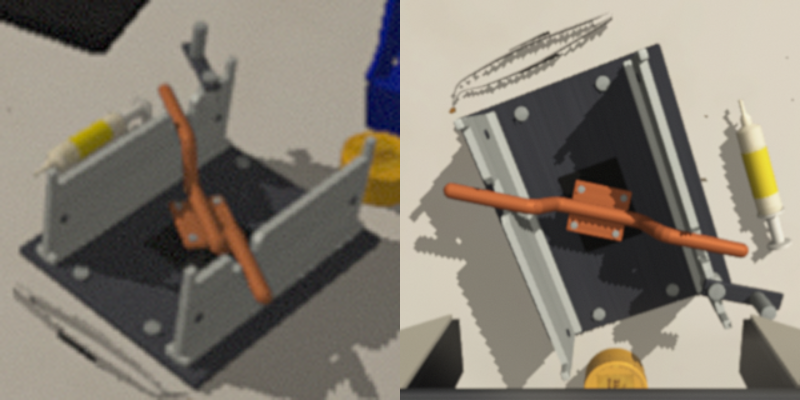

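Run:
```python
import cv2,numpy as np
a=cv2.imread('pics/s7.png')[220:300,400:450];b=cv2.imread('pics/w7.png')[190:310,360:480]
cv2.imwrite('pics/z7b.png',np.hstack([cv2.resize(a,(350,560),interpolation=cv2.INTER_CUBIC),cv2.resize(b,(450,560),interpolation=cv2.INTER_CUBIC)]))
```

```text
(no output)
```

View pics/z7b.png

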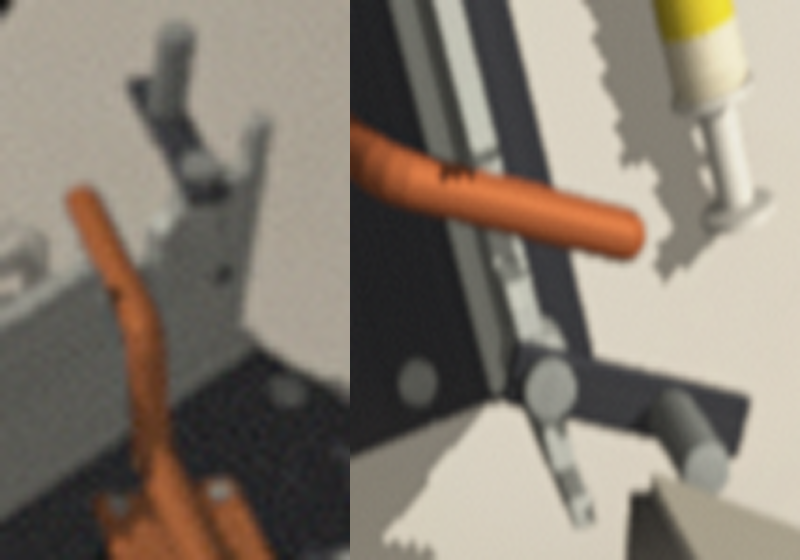

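Run:
```python
from h import *
o=robot.observe();W=cam('wrist',o);S=cam('scene');T=cam('top')
def tri(a,b):
  o1,d1=ray(*a);o2,d2=ray(*b);A=np.stack([d1,-d2],1);s=np.linalg.lstsq(A,o2-o1,rcond=None)[0]
  p,q=o1+d1*s[0],o2+d2*s[1];return ((p+q)/2).round(4),np.linalg.norm(p-q).round(4)
sa=(411.2,247.6);wa=(434.7,240.3)
print('a',tri((S,*sa),(W,*wa)))
# b: scz7 tip (265,297)-> scale 400/150 ; w (450,190) scale 400/320
sb=(350+264/400*150,215+295/400*150);wb=(160+(450-400)*.8,40+190*.8)
print('b',tri((S,*sb),(W,*wb)))
print('for ref pin top', tri((S,400+175/7,220+35/7),(W,360+(708-350)/450*120,190+468/560*120)))
C=np.array([.5455,-.1605]);th=-.341;ex=np.array([np.cos(th),np.sin(th)]);ey=np.array([-ex[1],ex[0]])
for n,uv in(('a',wa),('b',wb)):
  for z in(.059,.075):
    q=onz(W,*uv,z)[:2]-C;print(n,z,(q@ex).round(4),(q@ey).round(4))
t=cv2.imread('pics/t7.png')[168:318,335:475];cv2.imwrite('pics/t7z.png',cv2.resize(t,None,fx=4,fy=4))
```

```text
a (array([ 0.6188, -0.0992,  0.0584]), np.float64(0.0009))
b (array([ 0.4692, -0.2215,  0.058 ]), np.float64(0.0016))
for ref pin top (array([ 0.6458, -0.1108,  0.0963]), np.float64(0.0012))
a 0.059 0.048 0.0825
a 0.075 0.0422 0.0798
b 0.059 -0.0522 -0.0821
b 0.075 -0.0532 -0.0769
```

```bash
python3 look.py 8
python3 - <<'E'
from h import *
o=robot.observe();W=cam('wrist',o);S=cam('scene')
def tips(im,roi,c):
  x0,y0,x1,y1=roi;a=im[y0:y1,x0:x1];h=cv2.cvtColor(a,cv2.COLOR_BGR2HSV)
  m=((h[...,0]<14)|(h[...,0]>175))&(h[...,1]>110)&(h[...,2]>50)
  m=m.astype('uint8');n,l,st,_=cv2.connectedComponentsWithStats(m);k=1+np.argmax(st[1:,4]);ys,xs=np.where(l==k)
  return xs+x0,ys+y0
def axis_tip(xs,ys,end):
  # fit line through outermost 25% of pipe, tip axis point = extreme projected
  P=np.stack([xs,ys],1).astype(float);e=np.array(end,float)
  d=np.linalg.norm(P-e,axis=1);Q=P[d<28];vx,vy,x0,y0=cv2.fitLine(Q.astype('float32'),cv2.DIST_L2,0,.01,.01).ravel()
  v=np.array([vx,vy]);b=np.array([x0,y0]);v*=np.sign((e-b)@v)
  return b+v*((Q-b)@v).max()
w=cv2.imread('pics/w8.png');s=cv2.imread('pics/s8.png')
wx=tips(w,(160,40,480,300),0);sx=tips(s,(390,230,480,345),0)
def tri(a,b):
  o1,d1=ray(*a);o2,d2=ray(*b);q=np.linalg.lstsq(np.stack([d1,-d2],1),o2-o1,rcond=None)[0]
  return ((o1+d1*q[0]+o2+d2*q[1])/2).round(4),np.linalg.norm(o1+d1*q[0]-o2-d2*q[1]).round(4)
for n,we,se in(('a',(435,240),(411,248)),('b',(199,192),(449,326))):
  pw=axis_tip(*wx,we);ps=axis_tip(*sx,se);print(n,pw,ps,tri((W,*pw),(S,*ps)))
b=w[190:330,360:480];cv2.imwrite('pics/z8.png',cv2.resize(b,None,fx=4,fy=4,interpolation=cv2.INTER_CUBIC))
E
```

```text
pos [ 0.5448 -0.1606  0.232 ] y-ang deg 51.02 xdir [-0.002  0.001 -1.   ] t 8.075 q [-0.422  0.419  1.392  0.     1.333 -1.312] F [ 0.06 -0.51  0.28] open 0.0918
shift [ 3.962e-01 -3.000e-04  1.700e-03] twist -0.0663
a [438.1351673  242.36433886] [411.30308907 246.49409655] (array([ 0.6218, -0.098 ,  0.0584]), np.float64(0.001))
b [195.02415861 191.88931665] [451.01378185 327.99092044] (array([ 0.4667, -0.2252,  0.057 ]), np.float64(0.0026))
```

View pics/z8.png

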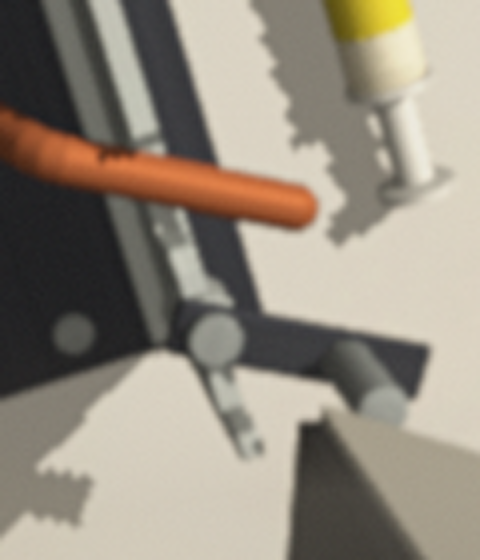

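```bash
python3 -c "
from h import *
rel([.641,-.112,.14],np.radians(12))"
```

```text
pos [ 0.5448 -0.1607  0.2317] y-ang deg 51.02 xdir [-0.002  0.001 -1.   ] t 8.225 q [-0.422  0.419  1.392  0.     1.333 -1.312] F [-0.21  0.11 -0.37] open 0.0919
shift [0.2287 0.2459 0.111 ] twist 0.6503
```

Emit:
move_arm --pt "0 0.08 0.04 0.16" --pt "0 0.16 0.08 0.32" --pt "0.08 0.245 0.111 0.48" --pt "0.16 0.245 0.111 0.65" --pt "0.228 0.245 0.111 0.65" --gripper 0.5 --squeeze 10

```text
time: 8.85
tool_pos: [0.6411, -0.1119, 0.139]
tool_rot: [-2.088, 1.568, 2.833]
contact_force: [-0.9, -0.4, 0.2]
opening: 0.0478
```

```bash
python3 look.py 9;python3 look.py 10; python3 -c "
from h import *
rel([.641,-.112,.087],np.radians(12))"
```

```text
pos [ 0.6411 -0.1119  0.139 ] y-ang deg 11.95 xdir [-0.003  0.001 -1.   ] t 8.85 q [-0.291  0.646  1.264  0.     1.235 -0.499] F [-0.9  -0.39  0.21] open 0.0478
shift [ 0.1645 -0.2599  0.0706] twist -0.7174
pos [ 0.6404 -0.1122  0.1397] y-ang deg 12.04 xdir [-0.005  0.002 -1.   ] t 9.0 q [-0.291  0.645  1.263  0.     1.238 -0.501] F [1.01 0.18 0.33] open 0.0459
shift [ 0.1665 -0.2581  0.0699] twist -0.716
pos [ 0.6422 -0.1129  0.1433] y-ang deg 12.02 xdir [ 0.002 -0.001 -1.   ] t 9.15 q [-0.292  0.642  1.26   0.     1.238 -0.501] F [-0.18  0.55  0.8 ] open 0.0458
shift [ 0.1407 -0.0028 -0.0031] twist 0.0003
```

View pics/l10.png

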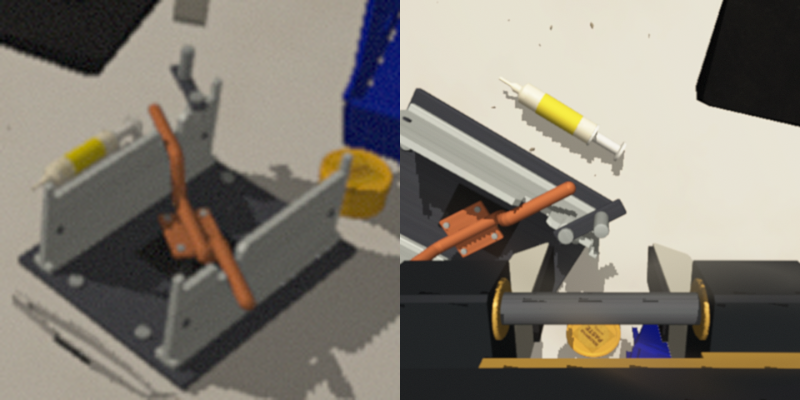

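Run:
```python
from h import *
o=robot.observe();W=cam('wrist',o)
w=cv2.imread('pics/w10.png')
robot_im=robot.read_camera('wrist')[:,:,::-1];cv2.imwrite('pics/w11.png',robot_im)
cv2.imwrite('pics/z11.png',cv2.resize(robot_im[190:340,230:400],None,fx=4,fy=4,interpolation=cv2.INTER_CUBIC))
print(proj(W,[.641,-.112,.102]))
```

```text
[316.39443858 276.9025385 ]
```

View pics/z11.png

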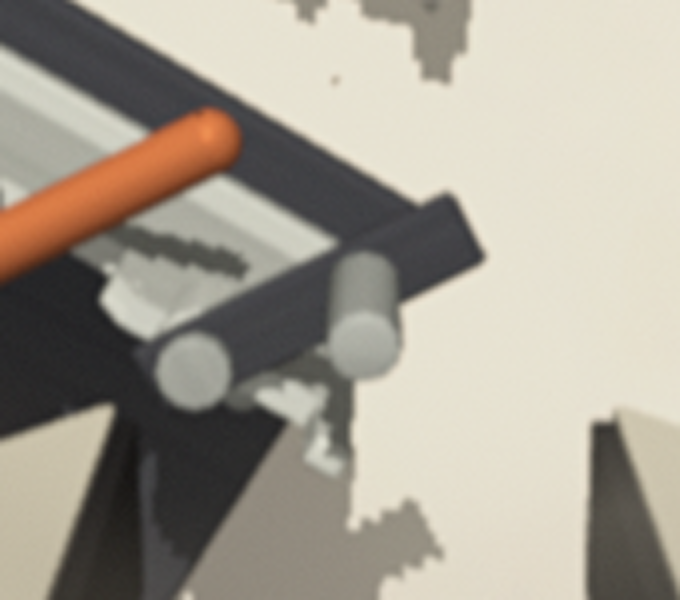

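Run:
```python
from h import *
o=robot.observe();W=cam('wrist',o)
g=lambda u,v,z:onz(W,230+(u+.5)/4-.5,190+(v+.5)/4-.5,z)
pin=g(364,345,.102);pf=g(364,285,.076);pv=g(194,370,.08)
print(pin,pf,pv,np.linalg.norm(pin-pv))
rel([*pin[:2],.087],np.radians(12))
```

```text
[ 0.64304161 -0.11109421  0.102     ] [ 0.64332869 -0.11201646  0.076     ] [ 0.62218362 -0.12805628  0.08      ] 0.034738560867962905
pos [ 0.6423 -0.1129  0.1435] y-ang deg 12.02 xdir [ 0.002 -0.001 -1.   ] t 9.2 q [-0.292  0.641  1.26   0.     1.238 -0.501] F [-0.33  0.2   0.08] open 0.046
shift [ 0.1412  0.0026 -0.0043] twist 0.0003
```

Emit:
move_arm --pt "0.04 0.003 -0.004 0" --pt "0.08 0.003 -0.004 0" --pt "0.12 0.003 -0.004 0" --pt "0.14 0.003 -0.004 0" --pt "0.14 0.003 -0.004 0"

```text
time: 9.82
tool_pos: [0.642, -0.1107, 0.0849]
tool_rot: [-2.137, 1.569, 2.785]
contact_force: [-0.3, 0.0, 0.4]
opening: 0.0455
```

Emit:
move_arm --pt "0 0 0 0" --pt "0 0 0 0" --pt "0 0 0 0" --pt "0 0 0 0" --pt "0 0 0 0" --gripper 1 --squeeze 10

```text
time: 10.45
tool_pos: [0.6422, -0.111, 0.0861]
tool_rot: [-1.263, 1.57, -2.624]
contact_force: [-2.3, -1.2, 1.7]
opening: 0.0095
```

```bash
cat > arc.py <<'E'
from h import *
o=robot.observe();R=Ro.from_euler('xyz',o['tool_rot']).as_matrix()
pv=np.array([.6222,-.1284])
p=o['tool_pos'][:2];a0=np.arctan2(*(p-pv)[::-1]);print('ang',np.degrees(a0),'r',np.linalg.norm(p-pv))
rel([*p,.087],np.radians(12))
for a in np.arange(50,163,8):
  if a<np.degrees(a0)-4: continue
  q=pv+.027*np.array([np.cos(np.radians(a)),np.sin(np.radians(a))]);d=R.T@np.array([*(q-p),0])/.4;print(a,d.round(4))
E
python3 arc.py
```

```text
ang 41.04284940056214 r 0.026453876842692462
pos [ 0.6422 -0.111   0.0861] y-ang deg 12.02 xdir [-0. -0. -1.] t 10.45 q [-0.289  0.698  1.321 -0.     1.123 -0.498] F [-2.31 -1.17  1.69] open 0.0095
shift [-0.0022 -0.      0.    ] twist 0.0003
50 [ 0.     -0.0046 -0.0095]
58 [ 0.     -0.0109 -0.0165]
66 [ 0.     -0.0181 -0.0225]
74 [ 0.     -0.0261 -0.0275]
82 [ 0.     -0.0347 -0.0313]
90 [ 0.     -0.0438 -0.0339]
98 [ 0.     -0.0531 -0.0352]
106 [ 0.     -0.0625 -0.0353]
114 [ 0.     -0.0718 -0.0339]
122 [ 0.     -0.0809 -0.0314]
130 [ 0.     -0.0895 -0.0275]
138 [ 0.     -0.0975 -0.0225]
146 [ 0.     -0.1047 -0.0165]
154 [ 0.     -0.111  -0.0095]
162 [ 1.000e-04 -1.163e-01 -1.700e-03]
```

Pin gripped (opening 9.5 mm). I'll follow the arc.

Emit:
move_arm --pt "0 -0.005 -0.01 0" --pt "0 -0.011 -0.017 0" --pt "0 -0.018 -0.023 0" --pt "0 -0.026 -0.028 0" --pt "0 -0.035 -0.031 0"

```text
time: 11.08
tool_pos: [0.6272, -0.0993, 0.0863]
tool_rot: [2.172, 1.567, 0.811]
contact_force: [6.7, 7.9, 0.7]
opening: 0.0092
```

```bash
python3 arc.py
```

```text
ang 80.32975291395728 r 0.029520618133382474
pos [ 0.6272 -0.0993  0.0863] y-ang deg 12.03 xdir [ 0.003  0.003 -1.   ] t 11.075 q [-0.28   0.669  1.38   0.004  1.091 -0.492] F [6.7  7.94 0.71] open 0.0092
shift [-0.0018  0.     -0.    ] twist 0.0006
82 [-0.     -0.0042  0.0052]
90 [-0.0001 -0.0132  0.0026]
98 [-0.0001 -0.0225  0.0012]
106 [-0.0001 -0.032   0.0012]
114 [-0.0002 -0.0413  0.0025]
122 [-0.0002 -0.0503  0.0051]
130 [-0.0002 -0.0589  0.009 ]
138 [-0.0003 -0.0669  0.0139]
146 [-0.0003 -0.0742  0.02  ]
154 [-0.0003 -0.0805  0.027 ]
162 [-0.0004 -0.0857  0.0348]
```

Emit:
move_arm --pt "0 0 0 0" --pt "0 0 0 0"

```text
time: 11.32
tool_pos: [0.6266, -0.099, 0.0862]
tool_rot: [2.511, 1.567, 1.151]
contact_force: [3.6, 5.8, 1.3]
opening: 0.0096
```

```bash
python3 arc.py|head -3; python3 look.py 12
```

```text
ang 81.3951723691896 r 0.02972256487495207
pos [ 0.6266 -0.099   0.0862] y-ang deg 12.06 xdir [ 0.001  0.003 -1.   ] t 11.325 q [-0.279  0.669  1.38   0.004  1.093 -0.491] F [3.61 5.85 1.25] open 0.0096
shift [-0.002  0.    -0.   ] twist 0.001
pos [ 0.6266 -0.099   0.0862] y-ang deg 12.06 xdir [ 0.001  0.003 -1.   ] t 11.325 q [-0.279  0.669  1.38   0.004  1.093 -0.491] F [3.61 5.85 1.25] open 0.0096
shift [ 0.031  -0.2321  0.109 ] twist -0.7157
```

View pics/l12.png

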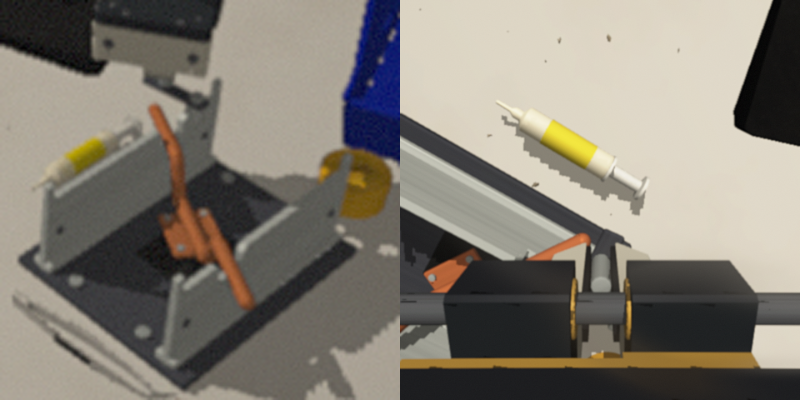

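```bash
cat > arc2.py <<'E'
from h import *
import sys
cx,cy,px,py=map(float,sys.argv[1:5])
o=robot.observe();R=Ro.from_euler('xyz',o['tool_rot']).as_matrix()
pv=np.array([px,py]);rel([cx,cy,.087],np.radians(12))
p=o['tool_pos'][:2];print('ang',np.degrees(np.arctan2(*(p-pv)[::-1])),np.linalg.norm(p-pv))
for a in np.arange(84,172,8):
  q=pv+.027*np.array([np.cos(np.radians(a)),np.sin(np.radians(a))]);d=R.T@np.array([*(q-[cx,cy]),0])/.4;print(a,d.round(4),q.round(4))
E
python3 arc2.py .626 -.1017 .620 -.126
```

```text
pos [ 0.6267 -0.099   0.0862] y-ang deg 12.06 xdir [ 0.002  0.003 -1.   ] t 11.475 q [-0.279  0.669  1.38   0.004  1.093 -0.492] F [4.23 6.49 2.23] open 0.0093
shift [-0.0019 -0.0031  0.0062] twist 0.001
ang 76.081703996045 0.027809486345438648
84 [ 0.     -0.0064 -0.0079] [ 0.6228 -0.0991]
92 [-0.     -0.0156 -0.0102] [ 0.6191 -0.099 ]
100 [-0.     -0.0249 -0.0112] [ 0.6153 -0.0994]
108 [-0.     -0.0343 -0.0109] [ 0.6117 -0.1003]
116 [-0.0001 -0.0436 -0.0092] [ 0.6082 -0.1017]
124 [-0.0001 -0.0526 -0.0063] [ 0.6049 -0.1036]
132 [-0.0001 -0.0611 -0.0022] [ 0.6019 -0.1059]
140 [-0.0002 -0.0689  0.003 ] [ 0.5993 -0.1086]
148 [-0.0002 -0.0759  0.0093] [ 0.5971 -0.1117]
156 [-0.0002 -0.0819  0.0165] [ 0.5953 -0.115 ]
164 [-0.0003 -0.0869  0.0245] [ 0.594  -0.1186]
```

Emit:
move_arm --pt "0 -0.006 -0.008 0" --pt "0 -0.015 -0.01 0" --pt "0 -0.025 -0.011 0" --pt "0 -0.034 -0.011 0" --pt "0 -0.034 -0.011 0"

```text
time: 12.1
tool_pos: [0.6115, -0.099, 0.0861]
tool_rot: [-3.044, 1.569, 1.879]
contact_force: [0.3, 4.5, 3.7]
opening: 0.0093
```

```bash
python3 arc2.py .6118 -.1004 .620 -.126
```

```text
pos [ 0.6115 -0.099   0.0861] y-ang deg 12.03 xdir [-0.     0.002 -1.   ] t 12.1 q [-2.850e-01  6.450e-01  1.427e+00  1.000e-03  1.071e+00 -4.960e-01] F [0.32 4.52 3.65] open 0.0093
shift [-0.0021  0.0001  0.0035] twist 0.0005
ang 107.56543931375552 0.028274804825804255
84 [-0.      0.0276  0.0027] [ 0.6228 -0.0991]
92 [-0.      0.0185  0.0004] [ 0.6191 -0.099 ]
100 [-0.      0.0091 -0.0006] [ 0.6153 -0.0994]
108 [ 0.     -0.0003 -0.0003] [ 0.6117 -0.1003]
116 [-0.     -0.0096  0.0014] [ 0.6082 -0.1017]
124 [-0.     -0.0185  0.0043] [ 0.6049 -0.1036]
132 [-0.     -0.027   0.0084] [ 0.6019 -0.1059]
140 [-0.     -0.0348  0.0137] [ 0.5993 -0.1086]
148 [-0.     -0.0418  0.02  ] [ 0.5971 -0.1117]
156 [-0.     -0.0479  0.0272] [ 0.5953 -0.115 ]
164 [-0.     -0.0529  0.0351] [ 0.594  -0.1186]
```

Emit:
move_arm --pt "0 -0.01 -0.001 0" --pt "0 -0.018 0.002 0" --pt "0 -0.027 0.006 0" --pt "0 -0.035 0.011 0" --pt "0 -0.042 0.018 0"

```text
time: 12.72
tool_pos: [0.5969, -0.1109, 0.086]
tool_rot: [1.519, 1.57, 0.158]
contact_force: [3.0, 2.7, 3.1]
opening: 0.0092
```

```bash
python3 arc2.py .5972 -.1108 .620 -.125
```

```text
pos [ 0.5969 -0.1109  0.086 ] y-ang deg 12.01 xdir [ 0.  0. -1.] t 12.725 q [-0.31   0.625  1.467  0.     1.049 -0.52 ] F [2.97 2.71 3.05] open 0.0092
shift [-0.0024  0.0008 -0.0002] twist 0.0002
ang 148.67917522136386 0.02705374693002402
84 [ 0.      0.0692 -0.0176] [ 0.6228 -0.0981]
92 [ 0.      0.0601 -0.0199] [ 0.6191 -0.098 ]
100 [ 0.      0.0507 -0.0209] [ 0.6153 -0.0984]
108 [ 0.      0.0413 -0.0205] [ 0.6117 -0.0993]
116 [ 0.      0.032  -0.0189] [ 0.6082 -0.1007]
124 [ 0.      0.0231 -0.016 ] [ 0.6049 -0.1026]
132 [ 0.      0.0146 -0.0119] [ 0.6019 -0.1049]
140 [ 0.      0.0068 -0.0066] [ 0.5993 -0.1076]
148 [-0.     -0.0002 -0.0003] [ 0.5971 -0.1107]
156 [-0.     -0.0062  0.0069] [ 0.5953 -0.114 ]
164 [-0.     -0.0112  0.0149] [ 0.594  -0.1176]
```

Emit:
move_arm --pt "0 -0.006 0.007 0" --pt "0 -0.01 0.013 0" --pt "0 -0.012 0.017 0" --pt "0 -0.013 0.02 0" --pt "0 -0.013 0.02 0"

```text
time: 13.35
tool_pos: [0.5947, -0.1166, 0.086]
tool_rot: [2.467, 1.566, 1.106]
contact_force: [7.2, 13.4, 3.7]
opening: 0.0101
```

```bash
python3 arc2.py .594 -.1198 .620 -.125|head -3; python3 look.py 13
```

```text
pos [ 0.5947 -0.1166  0.086 ] y-ang deg 12.02 xdir [ 0.002  0.005 -1.   ] t 13.35 q [-0.323  0.623  1.472  0.006  1.047 -0.535] F [ 7.23 13.37  3.75] open 0.0101
shift [-0.0025 -0.0033  0.0075] twist 0.0004
ang 161.59625561966385 0.026702845099961535
pos [ 0.5947 -0.1166  0.086 ] y-ang deg 12.02 xdir [ 0.002  0.005 -1.   ] t 13.35 q [-0.323  0.623  1.472  0.006  1.047 -0.535] F [ 7.23 13.37  3.75] open 0.0101
shift [ 0.0305 -0.1447  0.0829] twist -0.7163
```

View pics/l13.png

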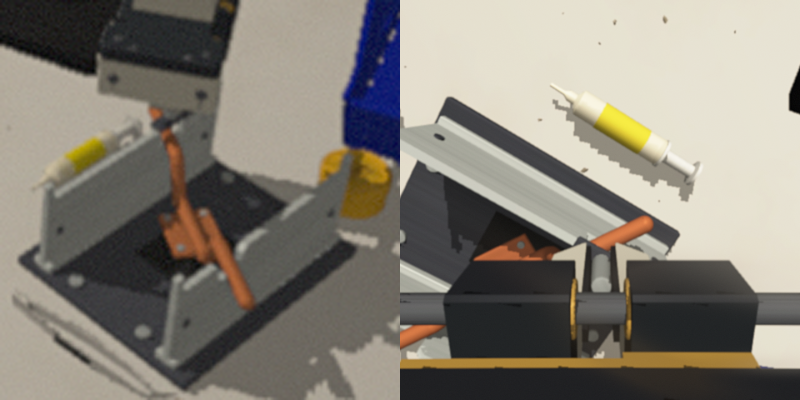

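The resisting force has risen to about 15 N, so the keeper is at its stop. I'll ease off, release and rise.

Emit:
move_arm --pt "0 0.002 -0.005 0" --pt "0 0.002 -0.005 0" --pt "0 0.002 -0.005 0" --pt "0 0.002 -0.005 0" --gripper 0.5

```text
time: 14.0
tool_pos: [0.5935, -0.1179, 0.0856]
tool_rot: [-1.875, 1.57, 3.047]
contact_force: [0.8, -1.0, -0.1]
opening: 0.0437
```

Emit:
move_arm --pt "-0.06 0 0 0" --pt "-0.15 0 0 0" --pt "-0.25 0 0 0" --pt "-0.35 0 0 0" --pt "-0.35 0 0 0"

```text
time: 14.62
tool_pos: [0.5953, -0.1182, 0.2296]
tool_rot: [1.022, 1.564, -0.339]
contact_force: [0.5, -0.4, 0.2]
opening: 0.0459
```

```bash
python3 look.py 14;  python3 - <<'E'
import cv2,numpy as np
a=cv2.imread('pics/s14.png')[215:345,390:485];b=cv2.imread('pics/w14.png')
cv2.imwrite('pics/z14.png',np.hstack([cv2.resize(a,(350,480),interpolation=cv2.INTER_CUBIC),b[:,120:560]]))
E
```

```text
pos [ 0.5953 -0.1182  0.2296] y-ang deg 12.01 xdir [ 0.007 -0.002 -1.   ] t 14.625 q [-0.322  0.488  1.286 -0.     1.36  -0.532] F [ 0.55 -0.43  0.23] open 0.0459
shift [ 0.3897 -0.1477  0.0771] twist -0.7166
```

View pics/z14.png

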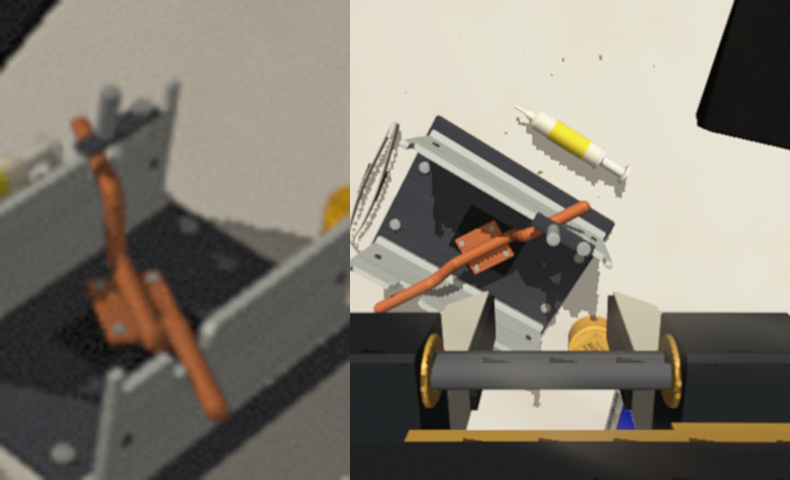

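The keeper bar now lies over end A in its notch. Next I'll measure its angle against the rail.

Run:
```python
from h import *
o=robot.observe();im=robot.read_camera('wrist')[:,:,::-1];cv2.imwrite('pics/w15.png',im)
import json;json.dump({k:np.array(o[k]).tolist() for k in('tool_pos','tool_rot')},open('o15.json','w'))
cv2.imwrite('pics/z15.png',cv2.resize(im[100:290,390:570],None,fx=4,fy=3.15,interpolation=cv2.INTER_CUBIC) if 0 else cv2.resize(im[130:280,500-110:580],None,fx=4,fy=4,interpolation=cv2.INTER_CUBIC))
```

```text
(no output)
```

View pics/z15.png

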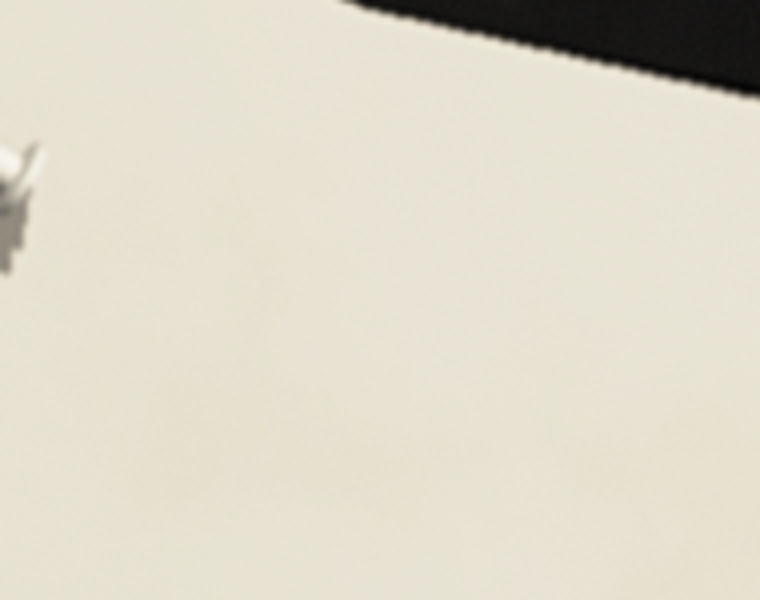

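Run:
```python
import cv2
im=cv2.imread('pics/w15.png');cv2.imwrite('pics/z15b.png',cv2.resize(im[110:310,160:410],None,fx=3,fy=3,interpolation=cv2.INTER_CUBIC))
```

```text
(no output)
```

View pics/z15b.png

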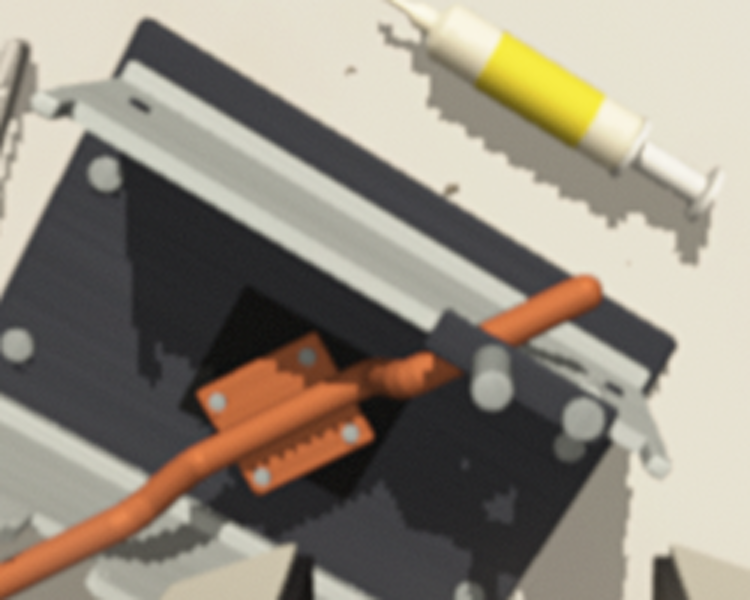

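```bash
python3 -c "
from cell import robot
print(robot.observe()['time'],robot.hand_in())"
```

```text
the job is handed in; nothing more can be done
14.825 None
```

The heat pipe lies in both notches, the keeper is swung shut, and the job was handed in at 14.8 s. `hand_in` reports no verdict.

- **Pipe:** I set the open fingers just above the rails, one on each side of the pipe. Twisting the tool pushed both ends along the rails until they dropped. Measured from the wrist and scene cameras before the keeper was moved, the tips stood about 58 mm (A) and 57 mm (B) above the table. The expected height is 59 mm.
- **Keeper:** I gripped the pin lightly and moved it round its arc until the force rose to about 15 N at the stop, then let go and rose clear to 230 mm. In the last wrist picture the bar is parallel to the rail to within about 1° and lies over end A.
- **Bystanders:** none came near the gripper. The ones visible in the pictures looked unmoved, but I did not measure their positions.
- **Disagreements:**
  - The three cameras disagreed by about 3 to 5 mm on the cradle's position.
  - The keeper pivot was about 3 to 4 mm off my first estimate, which put 6 to 10 N on the pin until I corrected the arc.
  - One rough triangulation of the pin's top read 96 mm instead of 102 mm, and the measured tip-to-tip length came out near 200 mm instead of 190 mm. The tip heights above could therefore be off by several mm. The bar passing over end A supports that this end has dropped.

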